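Make up a set of cells and hold one in the inspection light

ROBOT

A 6-joint arm with a two-finger parallel gripper is mounted at the origin on the work surface. World frame = base frame: x ahead of the robot, y to its left, z up, the work surface at z = 0. Lengths are in m, angles in rad, forces in N, time in s.
With the tool pointing down it reaches from about 0.375 to 0.9 m from the base axis. Payload 3.1 kg.
Tool frame: the origin (TCP) lies on the centre line of the jaws, within the pads' length; the fingertips stand 25 mm ahead of it and the grasp point (between the pads) lies 6 mm ahead of it (manip.tip_extent is the distance from the TCP to the fingertips, in m); z points along the fingers, y is the line along which they close (so a half turn about z gives the same grasp; the last joint's range is limited). The gripper opens to 85 mm and grips with 20 to 120 N. Pads are 22 mm wide; open, the fingers measure 114 mm over their backs; the gripper's body (76 mm by 85 mm) begins 54 mm behind the grasp point. The pads swing forward as they close: fully open they stand 13 mm farther back than shut.
Start: joints at [-1.466, 0.527, 1.433, -0, 1.181, -0.178], TCP at [0.174, -0.6, 0.256] pointing down, gripper open.
Joint ranges: [-3.08, 3.08], [-0.75, 2.2], [0.22, 2.44], [-1.43, 4.57], [0, 2.65], [-2.85, 2.85]. Speed limits (rad/s): [2.79, 2.79, 3.14, 3.14, 3.14, 3.14].

INTERFACE

Orientations are given as a unit quaternion [x, y, z, w].
In Python, from station import readout, imaging, order, manip gives the robot as it stands.
- The arm moves only by the tool move_arm, never from a script. Its argument "rows" is a list of rows, each a list of 7 numbers: the turn, a rotation vector about the tool's x, y, z in degrees, then the shift along the tool's x, y, z in mm, then the closure, from 0 (fully open) to 1 (shut). A call has 1 to 12 rows; each row is the pose to reach, as a shift and turn from the pose commanded when the call began, along the tool's axes at that moment; what a row does not reach only later rows make up. A row lasts 1/12 s, in which the tool goes at most 41.7 mm and 7.16 degrees, less where a joint would pass 70% of its speed; a pose out of reach is approached as far as the arm can. A call with a gripper value outside its range is refused whole. The fingers move at their own pace and stop on an object; "squeeze" is the grip in N (left out, the last holds). Time passes only in rows, so rows that repeat a pose let the fingers close. It gives the time, the measured TCP pose, the force, the opening and the grip force at its end, in the units of the state.
- readout.sense(): the state, without advancing time (a new reading comes with each control period).
- imaging.snapshot(name): name is "side" or "top" or "wrist"; returns a dict with "img" (480x640x3 uint8, red, green, blue), "z_map" (480x640 float32, m along the optical axis (not along the pixel's ray), 0 where there is no reading), "fovy" (degrees; the focal length in pixels is half the picture's height over the tangent of half this angle, whatever the lens; pixels are square), "cx", "cy" (the principal point, pixels), "k1" (the pictures are not rectified: a ray, as slopes to the right and down, at radius r is drawn at 1 + k1 r^2 times it, then the intrinsics apply), "rvec" (rotation vector, rad) and "tvec" (3), from world to camera coordinates, as OpenCV has them. Camera axes: x right, y down, z forward; pixel columns grow to the right and rows downward; lengths in m; the calibration is good to about 2 mm. A picture is of the moment at which its call begins.
- order.sign_off(): hands the job in; it is judged then, once.
The state is a dict: "t": time; "q": joint angles; "qd": joint speeds; "tau": joint torques, N m; "tcp_pos": TCP position; "tool_rot": TCP orientation; "force": force on the tool from outside, world axes, zero at the start; "ft_torque": the same for the moment, N m; "finger_gap": opening from 0.0 (shut) to 1.0 (fully open); "gripper_force": force on a finger pad.
Only numpy, scipy, OpenCV 4.12 (cv2) and the standard library are available. Lean on these libraries where they do the work, as an engineer would, in place of code of your own. Each camera call takes 0.05 s, during which the arm holds its last target. There are 200 camera calls.

TASK

Make up the next set of glass cells: stand exactly two of the white-stoppered cells from the grey rack upright in slots of the black three-place carrier and leave the other two in the rack. Then take the blue-stoppered cell, which has yet to be looked over, hold it still and upright in the light path midway between the camera's lens and the lit lamp panel, its clear windows square to the lens and the middle of its glass level with the centre of the lens, and finish while holding it there, without letting go. Grip every cell by its frosted faces only, fingers never on the clear windows; tip no cell over, and leave everything else on the bench undisturbed.

Things in the scene. Friction and masses are not known exactly. Their poses are not given: they have to be found in the camera images.
- rack: grey cell rack, a block 50 mm (x) by 230 (y) by 22 tall, fixed; five slots in a row along its y at 42 mm pitch (-84 to 84), each 14.5 (x) by 24.5 mm (y), 16 deep: a cell's foot stands 6 mm above the bench. All five cells start in it, in any order, upright, frosted faces to the rack's long sides (+-x). Origin: centre of its underside
- carrier: black three-place cell carrier, a block 50 mm (x) by 140 (y) by 22 tall, fixed, empty at the start, a pull rod at its -y end; three slots in a row along its y, each 16 (x) by 26 mm (y), 16 deep, the mouth flared 2 mm a side: a cell goes in with its windows along the row, its foot ends 6 mm above the bench. Origin: centre of its underside
- carrier_slot1 (a point): centre of the mouth of the carrier's slot 1, at y = -42 mm, 22 mm above the bench; axes as the carrier's
- carrier_slot2 (a point): centre of the mouth of the carrier's slot 2, at y = 0 mm, 22 mm above the bench; axes as the carrier's
- carrier_slot3 (a point): centre of the mouth of the carrier's slot 3, at y = 42 mm, 22 mm above the bench; axes as the carrier's
- white1: cell with a white stopper: glass 12.5 mm (x) by 22.5 (y) by 45 tall, 8 mm stopper on top (53 in all), about 22 g. The two frosted faces are the wide ones, 12.5 mm apart, at x = +-6.25 mm; the two clear windows are the narrow ones, 22.5 mm apart, at y = +-11.25 mm. Origin: centre of its foot; z up the cell
- white2: cell with a white stopper: glass 12.5 mm (x) by 22.5 (y) by 45 tall, 8 mm stopper on top (53 in all), about 22 g. The two frosted faces are the wide ones, 12.5 mm apart, at x = +-6.25 mm; the two clear windows are the narrow ones, 22.5 mm apart, at y = +-11.25 mm. Origin: centre of its foot; z up the cell
- white3: cell with a white stopper: glass 12.5 mm (x) by 22.5 (y) by 45 tall, 8 mm stopper on top (53 in all), about 22 g. The two frosted faces are the wide ones, 12.5 mm apart, at x = +-6.25 mm; the two clear windows are the narrow ones, 22.5 mm apart, at y = +-11.25 mm. Origin: centre of its foot; z up the cell
- white4: cell with a white stopper: glass 12.5 mm (x) by 22.5 (y) by 45 tall, 8 mm stopper on top (53 in all), about 22 g. The two frosted faces are the wide ones, 12.5 mm apart, at x = +-6.25 mm; the two clear windows are the narrow ones, 22.5 mm apart, at y = +-11.25 mm. Origin: centre of its foot; z up the cell
- blue: the cell with the blue stopper, same in all else: glass 12.5 mm (x) by 22.5 (y) by 45 tall, 8 mm stopper on top (53 in all), about 22 g. The two frosted faces are the wide ones, 12.5 mm apart, at x = +-6.25 mm; the two clear windows are the narrow ones, 22.5 mm apart, at y = +-11.25 mm. Origin: centre of its foot; z up the cell
- white1_windows: the two clear windows of the white1 cell (no fingers on them), 22.5 mm apart along y, over the whole height of the glass; origin: on the cell's middle line 22.5 mm above its foot (the middle of the glass); axes as the cell's
- white2_windows: the two clear windows of the white2 cell (no fingers on them), 22.5 mm apart along y, over the whole height of the glass; origin: on the cell's middle line 22.5 mm above its foot (the middle of the glass); axes as the cell's
- white3_windows: the two clear windows of the white3 cell (no fingers on them), 22.5 mm apart along y, over the whole height of the glass; origin: on the cell's middle line 22.5 mm above its foot (the middle of the glass); axes as the cell's
- white4_windows: the two clear windows of the white4 cell (no fingers on them), 22.5 mm apart along y, over the whole height of the glass; origin: on the cell's middle line 22.5 mm above its foot (the middle of the glass); axes as the cell's
- blue_windows: the two clear windows of the blue-stoppered cell (no fingers on them), 22.5 mm apart along y, over the whole height of the glass; origin: on the cell's middle line 22.5 mm above its foot (the middle of the glass); axes as the cell's
- stand: inspection stand, fixed: black base 110 mm (x) by 310 (y) by 12, rail along y (top at 18); at +y an upright lit lamp panel 110 x 110 mm (65 to 175 high, white diffuser at y = +75 facing -y), at -y a grey camera on a post (top at 142) with a black lens 36 mm across facing +y, its front at y = -75. Origin: centre of its underside
- beam_mid (a point): middle of the light path: on the lens axis, midway between lens and lamp (75 mm from each), 120 mm above the bench; y runs along the light path from lens to lamp, x across it, z up
- lens_front (a point): centre of the front of the camera's lens, 120 mm above the bench; axes as the stand's
- wash_bottle: bystander: white wash bottle with a blue cap and spout, 64 mm across, 194 mm tall; origin: centre of its underside
- beaker: bystander: translucent beaker, 76 mm across, 85 mm tall; origin: centre of its underside
- sample_jar1: bystander: amber sample jar with a black cap, 44 mm across, 75 mm tall; origin: centre of its underside
- sample_jar2: bystander: like sample_jar1
- crucible: bystander: small black crucible, 38 mm across, 34 mm tall; origin: centre of its underside

How it is judged:
By the outcome, as a careful person would: the job done as asked, in the order asked, and still so for the second after the job is handed in, while the arm keeps its last pose, push and grip.
It also fails if it takes over 61 s, if anything falls off the work surface, if the arm or the gripper's body presses on something with over 40 N, if the wrist force passes 120 N, or if a joint passes its speed limit or range.

## Working session

There is one attempt and no reset: what is moved stays moved. The work goes in short steps, Python scripts to look and compute and a tool call to move; the robot and the scene stay as the last step left them, time stands still between calls to the robot, and variables do not carry over. Pictures are saved under pics/ and viewed, at most 10 in all, crops included, and the job is handed in when it is done.

Besides the shell and the picture viewer there is one more tool, called after "Emit:" in YAML: its name, and indented under it one key for each argument. move_arm: Moves the arm, as the interface text tells. Its arguments: {"type":"object","properties":{"rows":{"type":"array"},"squeeze":{"type":"number"}},"required":["rows"]}

```bash
mkdir -p pics
cat > h.py <<'E'
import numpy as np, cv2
from scipy.spatial.transform import Rotation as R
from station import readout, imaging, order, manip
def cam(s):
    f=240/np.tan(np.radians(s['fovy'])/2); Rm=cv2.Rodrigues(np.array(s['rvec'],float))[0]
    return f,Rm,np.array(s['tvec'],float)
def ray(s,uv):
    f,Rm,t=cam(s); uv=np.atleast_2d(np.array(uv,float))
    d=(uv-[s['cx'],s['cy']])/f; x=d.copy()
    for _ in range(30): x=d/(1+s['k1']*(x**2).sum(1,keepdims=True))
    return -Rm.T@t, np.c_[x,np.ones(len(x))]@Rm   # origin, dirs (depth-scaled)
def plane(s,uv,z):
    o,d=ray(s,uv); return o+d*((z-o[2])/d[:,2])[:,None]
def cloud(s):
    v,u=np.mgrid[0:480,0:640]; o,d=ray(s,np.c_[u.ravel(),v.ravel()])
    return (o+d*s['z_map'].reshape(-1,1)).reshape(480,640,3)
def save(s,n,crop=None,k=1):
    im=s['img'][...,::-1]
    if crop: a,b,c,d=crop; im=im[b:d,a:c]
    cv2.imwrite('pics/'+n,cv2.resize(im,None,fx=k,fy=k,interpolation=cv2.INTER_CUBIC))
E
python3 - <<'E'
from h import *
import pickle
for n in('top','side'):
    s=imaging.snapshot(n); save(s,n+'0.png'); pickle.dump(s,open(n+'.pkl','wb'))
    print(n,s['fovy'],s['k1'],-cam(s)[1].T@cam(s)[2],cam(s)[1][2], (s['z_map']>0).mean())
st=readout.sense();print({k:np.round(v,3) for k,v in st.items()}, R.from_quat(st['tool_rot']).as_matrix().round(3), manip.tip_extent)
E
```

```text
top 49.054052091696065 -0.021883768675400192 [0.40570995 0.06319928 1.34627704] [ 1.03243500e-01 -6.23857920e-04 -9.94655916e-01] 0.9960970052083333
side 53.738842405971596 0.03230263697426164 [ 0.35027344 -0.51085733  0.83189679] [ 0.20313753  0.58836315 -0.78266464] 0.996025390625
{'t': np.float64(0.1), 'q': array([-1.466,  0.528,  1.434, -0.   ,  1.181, -0.179]), 'qd': array([ 0.   , -0.002, -0.004, -0.001,  0.002,  0.   ]), 'tau': array([ 0.0000e+00, -4.4331e+01, -1.7859e+01, -0.0000e+00,  4.0000e-03,
       -0.0000e+00]), 'tcp_pos': array([ 0.174, -0.6  ,  0.255]), 'tool_rot': array([ 0.99 ,  0.141,  0.   , -0.001]), 'force': array([ 0.509, -0.607,  0.1  ]), 'ft_torque': array([ 0.032, -0.023,  0.006]), 'gripper_force': np.float64(0.0), 'finger_gap': np.float64(0.996)} [[ 0.96   0.279 -0.   ]
 [ 0.279 -0.96   0.002]
 [ 0.    -0.002 -1.   ]] 0.025
```

View pics/top0.png

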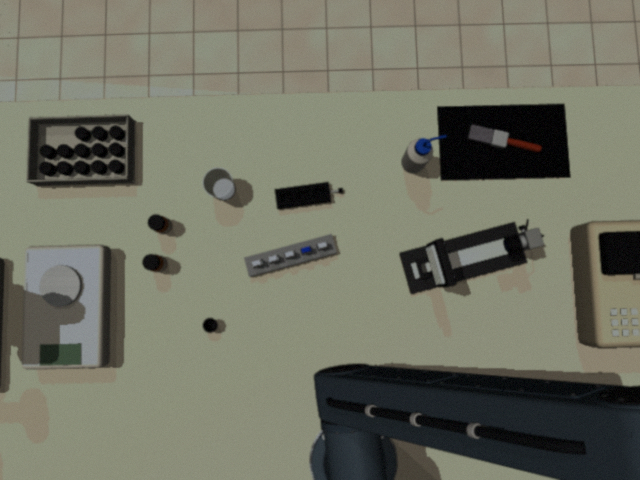

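View pics/side0.png

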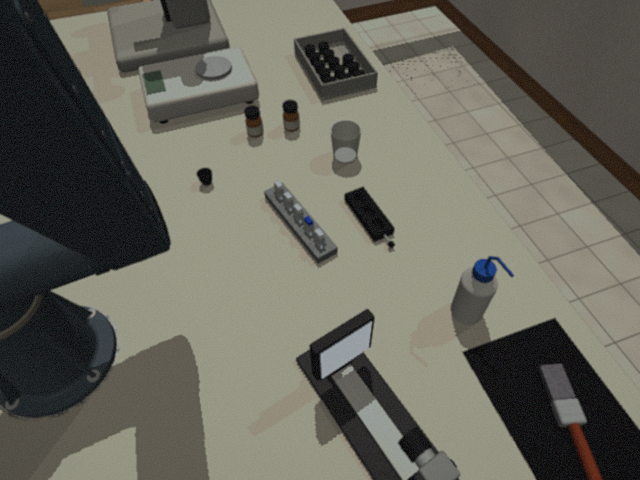

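The top view shows the rack at about (292,255), with stoppers at (257,263), (274,259), (290,254), (306,250; blue) and (323,244). The carrier is at (303,195) with its rod to the right. The stand is at (470,257), lamp at left (433,262) and lens at right (515,243). In the side view the rack is at (300,220), the carrier at (370,213), the lamp at (343,345) and the lens at about (415,450).

```bash
cat > m.py <<'E'
from h import *
import pickle
S={n:pickle.load(open(n+'.pkl','rb')) for n in('top','side')}
C={n:cloud(S[n]) for n in S}
def box(n,reg,zlo,zhi,z,name):
    c=C[n]; m=np.zeros((480,640),np.uint8); a,b,e,d=reg
    m[b:d,a:e]=((c[b:d,a:e,2]>zlo)&(c[b:d,a:e,2]<zhi))*255
    m=cv2.morphologyEx(m,cv2.MORPH_CLOSE,np.ones((9,9)))
    cn=max(cv2.findContours(m,0,2)[0],key=cv2.contourArea)
    P=plane(S[n],cn[:,0],z)[:,:2]
    r=cv2.minAreaRect((P*1000).astype(np.float32)); print(n,name,'ctr',np.round(r[0],1),'size',np.round(r[1],1),'ang',round(r[2],2),'zmed',np.median(c[...,2][m>0]).round(4))
for n,rr,rc in(('top',(235,225,350,285),(265,175,333,215)),('side',(255,175,345,270),(335,180,400,245))):
    box(n,rr,.012,.06,.022,'rack'); box(n,rc,.012,.04,.022,'carrier')
    s=S[n]; hsv=cv2.cvtColor(s['img'],cv2.COLOR_RGB2HSV); c=C[n]; a,b,e,d=rr
    m=np.zeros((480,640),np.uint8); m[b:d,a:e]=(c[b:d,a:e,2]>.045)*255
    k,l,st,ce=cv2.connectedComponentsWithStats(m)
    for i in range(1,k):
        if st[i,4]>4:
            q=c[l==i]; top=q[q[:,2]>q[:,2].max()-.006]
            print(n,'stopper px',ce[i].round(1),st[i,4],'plane59',(plane(s,ce[i],.057)[0]*1000).round(1),'cloudtop',(top.mean(0)*1000).round(1),'hue',int(np.median(hsv[l==i][:,0])),int(np.median(hsv[l==i][:,1])))
# stand: base, lamp, lens by depth
c=C['top'];box('top',(395,215,535,300),.006,.03,.012,'base')
q=c[215:300,395:530].reshape(-1,3)
for lo,hi in((.006,.03),(.05,.1),(.1,.135),(.135,.15),(.15,.172),(.172,.19)):
    w=q[(q[:,2]>lo)&(q[:,2]<hi)]; 
    if len(w)>5: print(lo,hi,len(w),cv2.minAreaRect((w[:,:2]*1000).astype(np.float32)),np.median(w[:,2]))
q=C['side'][300:480,290:470].reshape(-1,3)
for lo,hi in((.006,.03),(.07,.1),(.1,.135),(.135,.15),(.15,.172),(.172,.19)):
    w=q[(q[:,2]>lo)&(q[:,2]<hi)]
    if len(w)>5: print('side',lo,hi,len(w),w.min(0).round(3),w.max(0).round(3))
E
python3 m.py
python3 -c "
from h import *
import pickle
s=pickle.load(open('top.pkl','rb'));save(s,'tc.png',(230,170,550,305),2.5)"
```

```text
top rack ctr [512.  144.5] size [ 50.9 229.9] ang 13.84 zmed 0.022
top carrier ctr [665.4 106.2] size [ 52.1 146.8] ang 6.2 zmed 0.0205
top stopper px [321.7 245.3] 52 plane59 [531.4  62.9  57. ] cloudtop [ 405.7   63.2 1346.3] hue 107 15
top stopper px [305.4 249.6] 48 plane59 [521.9 103.4  57. ] cloudtop [ 405.7   63.2 1346.3] hue 114 206
top stopper px [288.8 254. ] 47 plane59 [512.1 144.3  57. ] cloudtop [ 405.7   63.2 1346.3] hue 106 16
top stopper px [272.5 258.6] 50 plane59 [501.9 184.5  57. ] cloudtop [ 405.7   63.2 1346.3] hue 105 15
top stopper px [256.  263.1] 50 plane59 [492.  225.4  57. ] cloudtop [493.1 225.3  60.9] hue 105 14
side rack ctr [512.  144.8] size [ 54.4 247.7] ang 13.7 zmed 0.0227
side carrier ctr [667.2  90.7] size [ 55.5 176.6] ang 6.11 zmed 0.021
side stopper px [278.6 186. ] 69 plane59 [493.8 219.7  57. ] cloudtop [494.2 222.9  58.6] hue 60 15
side stopper px [288.1 197.3] 74 plane59 [503.6 179.6  57. ] cloudtop [ 350.3 -510.9  831.9] hue 77 15
side stopper px [297.9 209.3] 81 plane59 [513.1 138.7  57. ] cloudtop [513.9 142.6  58.5] hue 60 14
side stopp
[... 784 characters left out ...]
3094482) 0.1387108681833542
0.15 0.172 283 ((474.9271240234375, -209.04869079589844), (108.76248168945312, 30.910911560058594), 13.563465118408203) 0.15695980177550828
0.172 0.19 376 ((474.61029052734375, -211.926025390625), (108.83480834960938, 20.12149429321289), 13.817646026611328) 0.1751283709291982
side 0.006 0.03 7791 [ 0.408 -0.431  0.006] [ 0.738 -0.152  0.03 ]
side 0.07 0.1 437 [ 0.422 -0.425  0.07 ] [ 0.727 -0.184  0.1  ]
side 0.1 0.135 1055 [ 0.422 -0.441  0.1  ] [ 0.547 -0.208  0.135]
side 0.135 0.15 1437 [ 0.422 -0.442  0.135] [ 0.552 -0.208  0.15 ]
side 0.15 0.172 450 [ 0.422 -0.235  0.15 ] [ 0.531 -0.198  0.172]
side 0.172 0.19 878 [ 0.422 -0.235  0.172] [ 0.531 -0.191  0.178]
```

View pics/tc.png

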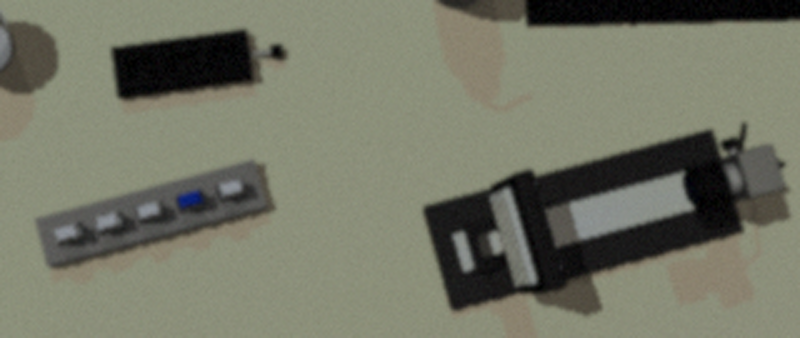

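Emit:
move_arm:
  rows:
    - [0,0,-84,515,-605,-44,0]
    - [0,0,-84,515,-605,-44,0]
    - [0,0,-84,515,-605,-44,0]
    - [0,0,-84,515,-605,-44,0]
    - [0,0,-84,515,-605,-44,0]
    - [0,0,-84,515,-605,-44,0]
    - [0,0,-84,515,-605,-44,0]
    - [0,0,-84,515,-605,-44,0]
    - [0,0,-84,515,-605,-44,0]
    - [0,0,-84,515,-605,-44,0]
    - [0,0,-84,515,-605,-44,0]
    - [0,0,-84,515,-605,-44,0]

```text
t: 1.1
tcp_pos: [0.3792, -0.1428, 0.284]
tool_rot: [0.64, 0.769, 0.0, -0.0]
force: [1.6, 0.2, 0.3]
finger_gap: 1.002
gripper_force: 0.0
```

```bash
cat >> h.py <<'E'
def goal(pos,yaw,z=None):
    """turn/shift in tool axes to reach pos (m) with tool down, tool y at yaw deg"""
    st=readout.sense(); R0=R.from_quat(st['tool_rot']); y=np.radians(yaw)
    yy=np.array([np.cos(y),np.sin(y),0]); zz=np.array([0,0,-1.]); Rg=R.from_matrix(np.c_[np.cross(yy,zz),yy,zz])
    print('t',st['t'].round(2),'tcp',(st['tcp_pos']*1000).round(1),'q',st['q'].round(2),'gap',round(float(st['finger_gap']),3),'gf',round(float(st['gripper_force']),1))
    print('turn',(R0.inv()*Rg).as_rotvec(True).round(2),'shift',(R0.inv().apply(np.array(pos)-st['tcp_pos'])*1000).round(1))
E
python3 - <<'E'
from h import *
goal([.5,.125,.3],13.8)
import pickle
s=pickle.load(open('top.pkl','rb'))
f=lambda p,z:(plane(s,np.array(p)/2.5+[230,170],z)*1000).round(1)
c=f([(115,47),(247,30),(254,82),(121,98)],.022);print(c,c.mean(0))
c=f([(424,207),(712,131),(741,231),(452,309)],.012);print(c,c.mean(0))
E
```

```text
Traceback (most recent call last):
  File "h.py", line 25, in goal
    print('t',st['t'].round(2),'tcp',(st['tcp_pos']*1000).round(1),'q',st['q'].round(2),'gap',round(float(st['finger_gap']),3),'gf',round(float(st['gripper_force']),1))
              ^^^^^^^^^^^^^
AttributeError: 'float' object has no attribute 'round'
```

```bash
sed -i "s/st\['t'\].round(2)/round(float(st['t']),2)/; s/(st\['tcp_pos'\]\*1000)/(np.array(st['tcp_pos'])*1000)/; s/st\['q'\].round/np.array(st['q']).round/" h.py
python3 - <<'E'
from h import *
goal([.5,.125,.3],13.8)
import pickle
s=pickle.load(open('top.pkl','rb'))
f=lambda p,z:(plane(s,np.array(p)/2.5+[230,170],z)*1000).round(1)
c=f([(115,47),(247,30),(254,82),(121,98)],.022);print(c,c.mean(0))
c=f([(424,207),(712,131),(741,231),(452,309)],.012);print(c,c.mean(0))
E
```

```text
t 1.1 tcp [ 379.2 -142.8  284. ] q [-0.64  0.19  1.91  0.    1.04 -0.82] gap 1.002 gf 0.0
turn [-0.   -0.01 -3.31] shift [241.3 167.5 -15.9]
[[683.3 176.   22. ]
 [697.4  40.4  22. ]
 [643.2  34.8  22. ]
 [630.3 170.8  22. ]] [663.55 105.5   22.  ]
[[ 511.6 -134.9   12. ]
 [ 581.9 -434.    12. ]
 [ 478.5 -457.1   12. ]
 [ 407.5 -158.9   12. ]] [ 494.875 -296.225   12.   ]
```

Emit:
move_arm:
  rows:
    - [0,0,-3.3,241,167,-16,0]
    - [0,0,-3.3,241,167,-16,0]
    - [0,0,-3.3,241,167,-16,0]
    - [0,0,-3.3,241,167,-16,0]
    - [0,0,-3.3,241,167,-16,0]
    - [0,0,-3.3,241,167,-16,0]
    - [0,0,-3.3,241,167,-16,0]
    - [0,0,-3.3,241,167,-16,0]
    - [0,0,-3.3,241,167,-16,0]
    - [0,0,-3.3,241,167,-16,0]
    - [0,0,-3.3,241,167,-16,0]

```text
t: 2.02
tcp_pos: [0.4999, 0.1209, 0.2995]
tool_rot: [0.62, 0.785, -0.001, -0.001]
force: [-0.5, -0.5, -0.1]
finger_gap: 0.996
gripper_force: 0.0
```

Run:
```python
from h import *
import pickle
goal([.5,.125,.3],13.8)
s=imaging.snapshot('wrist'); save(s,'w1.png'); pickle.dump(s,open('w1.pkl','wb'))
print(-cam(s)[1].T@cam(s)[2],cam(s)[1][2])
```

```text
t 2.02 tcp [499.9 120.9 299.5] q [ 0.02  0.33  1.65 -0.    1.16 -0.21] gap 0.996 gf 0.0
turn [-0.1   0.   -0.36] shift [ 3.9  1.1 -0.5]
[0.48209181 0.19795522 0.41684567] [ 0.07008252 -0.30009009 -0.95133295]
```

View pics/w1.png

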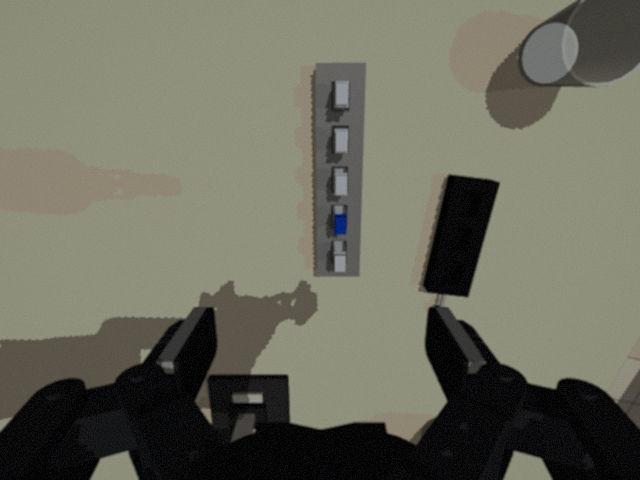

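The wrist view shows the rack with stoppers at (342,95), (341,140), (341,182), (340,222; blue) and (340,258). The carrier is at (460,235) and the jaws are clear of both.

```bash
cat > m2.py <<'E'
from h import *
import pickle,sys
s=pickle.load(open('w1.pkl','rb')); c=cloud(s)
hsv=cv2.cvtColor(s['img'],cv2.COLOR_RGB2HSV)
def rect(m,z,name):
    k,l,st,ce=cv2.connectedComponentsWithStats(m.astype(np.uint8)); i=1+st[1:,4].argmax()
    cn=cv2.findContours((l==i).astype(np.uint8),0,1)[0][0][:,0]
    P=plane(s,cn,z)[:,:2]*1000; r=cv2.minAreaRect(P.astype(np.float32))
    print(name,np.round(r[0],1),np.round(r[1],1),round(r[2],2))
m=np.zeros((480,640),bool); m[50:300,300:380]=True
rect(m&(c[...,2]>.012),.022,'rack')
m[:]=0; m[160:310,410:510]=True
blk=cv2.morphologyEx((m&(hsv[...,2]<45)).astype(np.uint8),cv2.MORPH_OPEN,np.ones((11,11)))
rect(blk,.022,'carrier'); print('zmed',np.median(c[...,2][blk>0]))
m[:]=0; m[50:300,300:380]=True
k,l,st,ce=cv2.connectedComponentsWithStats((m&(c[...,2]>.056)&(c[...,2]<.063)).astype(np.uint8))
for i in range(1,k):
    if st[i,4]>20: print(ce[i].round(1),st[i],(plane(s,ce[i],.059)*1000).round(1),np.median(c[l==i],0).round(4)*1000)
# slots in the carrier: pixels below its top
q=(c[...,2]<.019)&(cv2.erode(blk,np.ones((5,5)))>0)
k,l,st,ce=cv2.connectedComponentsWithStats(q.astype(np.uint8))
for i in range(1,k):
    if st[i,4]>20: print('slot',ce[i].round(1),st[i],(plane(s,ce[i],.022)*1000).round(1),np.median(c[l==i],0).round(4)*1000)
E
python3 m2.py
```

```text
rack [514.6 145.1] [ 50.8 229.7] 13.48
carrier [663.8 110.4] [ 56.2 139.6] 6.3
zmed 0.021304356900311572
[341.8  93.3] [336  83  13  22 276] [[494.8 226.5  59. ]] [494.8 226.6  58.7]
[341.5 141.1] [336 131  12  21 247] [[505.  185.6  59. ]] [505.  185.5  58.8]
[340.5 185. ] [335 175  12  20 227] [[514.6 144.7  59. ]] [514.6 144.7  58.7]
[340.  225.5] [335 217  11  18 198] [[524.4 104.2  59. ]] [524.5 104.1  58.8]
[339.9 263. ] [335 255  11  17 182] [[534.6  64.1  59. ]] [534.7  64.   58.6]
slot [439.2 229.8] [427 179  26 108 309] [[639.6 115.7  22. ]] [642.5 114.8  14.7]
slot [470.  204.1] [459 191  24  27 390] [[662.8 151.7  22. ]] [669.7 150.    6.9]
slot [460.9 239.4] [451 228  23  25 376] [[667.4 110.6  22. ]] [674.4 107.4   7.2]
slot [451.8 272.8] [442 262  20  24 325] [[671.4  69.   22. ]] [678.4  64.7   7.2]
```

Emit:
move_arm:
  rows:
    - [0,0,0,-64,18,60,0]
    - [0,0,0,-64,18,120,0]
    - [0,0,0,-64,18,180,0]
    - [0,0,0,-64,18,180,0]
    - [0,0,0,-64,18,180,0]
    - [0,0,0,-64,18,180,0]
    - [0,0,0,-64,18,180,0]
    - [0,0,0,-64,18,180,0]
    - [0,0,0,-64,18,180,0]

```text
t: 2.82
tcp_pos: [0.5346, 0.0637, 0.1224]
tool_rot: [0.619, 0.785, 0.001, 0.002]
force: [0.3, 0.7, -0.5]
finger_gap: 1.001
gripper_force: 0.0
```

```bash
cat > m3.py <<'E'
from h import *
import pickle,sys
s=imaging.snapshot('wrist'); c=cloud(s); tag=sys.argv[1]; save(s,tag+'.png'); pickle.dump(s,open(tag+'.pkl','wb'))
k,l,st,ce=cv2.connectedComponentsWithStats(((c[...,2]>.054)&(c[...,2]<.065)).astype(np.uint8))
for i in range(1,k):
    if st[i,4]>80: print(ce[i].round(1),st[i],(plane(s,ce[i],.059)*1000).round(1),np.median(c[l==i],0).round(4)*1000)
E
python3 m3.py w2; python3 -c "
from h import *
goal([.533,.0635,.051],13.8)"
```

```text
[317.5  17.3] [305   0  27  37 923] [[505.6 182.2  59. ]] [505.5 182.3  58.7]
[318.3 111.6] [ 306   90   25   44 1048] [[514.8 144.9  59. ]] [514.8 144.9  58.6]
[318.9 198.6] [308 179  23  39 843] [[524.6 104.6  59. ]] [524.6 104.5  58.7]
[319. 274.] [309 256  22  36 728] [[534.3  64.2  59. ]] [534.4  64.2  58.6]
t 2.87 tcp [534.6  63.9 122.5] q [-0.09  0.61  1.77  0.    0.76 -0.32] gap 0.997 gf 0.0
turn [ 0.27  0.09 -0.29] shift [ 0.1 -2.  71.5]
```

Emit:
move_arm:
  rows:
    - [0,0,-0.3,0,0,35,0]
    - [0,0,-0.3,0,0,60,0]
    - [0,0,-0.3,0,0,71,0]
    - [0,0,-0.3,0,0,71,0]
    - [0,0,-0.3,0,0,71,0.5]
    - [0,0,-0.3,0,0,71,1]
    - [0,0,-0.3,0,0,71,1]
    - [0,0,-0.3,0,0,71,1]
    - [0,0,-0.3,0,0,71,1]
    - [0,0,-0.3,0,0,71,1]
    - [0,0,-0.3,0,0,71,1]
    - [0,0,-0.3,0,0,71,1]
  squeeze: 25

```text
t: 3.87
tcp_pos: [0.5335, 0.0639, 0.0496]
tool_rot: [0.617, 0.787, 0.0, 0.0]
force: [-0.6, 0.1, 5.5]
finger_gap: 0.137
gripper_force: 30.2
```

```bash
python3 -c "
from h import *
goal([.533,.0635,.051],13.8)
print(readout.sense()['force'])"
```

```text
t 3.87 tcp [533.5  63.9  49.6] q [-0.09  0.74  1.8   0.    0.6  -0.33] gap 0.137 gf 30.2
turn [0.05 0.02 0.  ] shift [-0.3 -0.6 -1.4]
[-0.59700644  0.08571781  5.46450954]
```

Emit:
move_arm:
  rows:
    - [0,0,0,0,0,-20,1]
    - [0,0,0,0,0,-45,1]
    - [0,0,0,0,0,-55,1]
    - [0,0,2,-7,34,-55,1]
    - [0,0,5,-15,70,-55,1]
    - [0,0,7.7,-22,105,-55,1]
    - [0,0,7.7,-28.4,134.5,-50,1]
    - [0,0,7.7,-28.4,134.5,-45,1]
    - [0,0,7.7,-28.4,134.5,-45,1]
    - [0,0,7.7,-28.4,134.5,-45,1]
    - [0,0,7.7,-28.4,134.5,-45,1]
    - [0,0,7.7,-28.4,134.5,-45,1]

```text
t: 4.87
tcp_pos: [0.6691, 0.0686, 0.0938]
tool_rot: [0.668, 0.744, -0.001, -0.001]
force: [0.3, -0.4, -1.6]
finger_gap: 0.143
gripper_force: 29.5
```

Run:
```python
from h import *
import pickle
goal([.6709,.0684,.051],6.1)
s=imaging.snapshot('wrist'); pickle.dump(s,open('w3.pkl','wb')); s2=imaging.snapshot('side'); pickle.dump(s2,open('s3.pkl','wb'))
a=s['img'][:,120:520,::-1]
g=cv2.LUT(a,(255*(np.arange(256)/255)**.5).astype(np.uint8))
cv2.imwrite('pics/w3.png',cv2.resize(g,None,fx=1.25,fy=1.25))
```

```text
t 4.87 tcp [669.1  68.6  93.8] q [-0.06  0.79  1.42  0.    0.94 -0.17] gap 0.143 gf 29.5
turn [-0.1  -0.02  0.01] shift [-0.4  1.8 42.8]
```

View pics/w3.png

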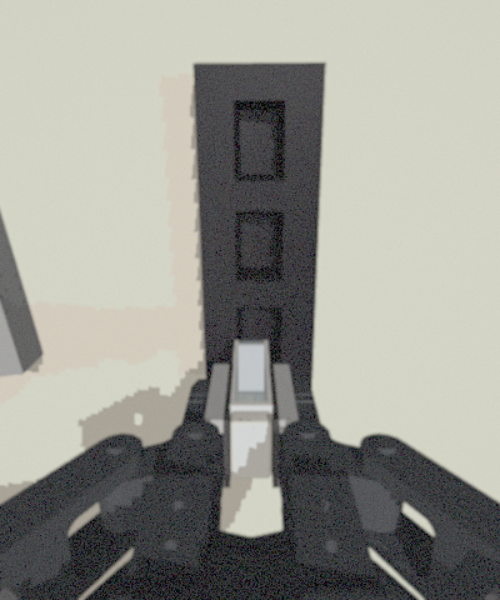

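The carrier slots are now resolved: mouths at about (260,140) and (258,246), and slot 1 partly hidden at (259,330). The held stopper is at (251,372), upright between the pads.

Run:
```python
from h import *
import pickle
s=pickle.load(open('w3.pkl','rb'))
f=lambda p,z:(plane(s,np.array(p,float)/1.25+[120,0],z)*1000).round(1)
for n,q in(('s3',[(235,100),(285,100),(284,180),(235,180)]),('s2',[(234,211),(283,211),(282,281),(234,281)])):
    P=f(q,.022); print(n,P.mean(0),np.ptp(P,0))
P=f([(194,63),(325,63)],.022);print('far end',P,P.mean(0), np.degrees(np.arctan2(P[1,1]-P[0,1],P[1,0]-P[0,0])))
P=f([(234,341),(268,341),(272,404),(231,404)],.1032);print('stopper?',P,P.mean(0))
P=f([(237,320),(281,320)],.022);print('s1 sides',P,P.mean(0))
c=cloud(s); m=(c[...,2]>.098)&(c[...,2]<.108); m[:,:290]=0; m[:,350:]=0; m[:260]=0;m[330:]=0
v,u=np.where(m);print(u.min(),u.max(),v.min(),v.max(),c[m].mean(0),c[m].min(0),c[m].max(0))
```

```text
s3 [664.125 151.875  22.   ] [22.6 31.5  0. ]
s2 [668.275 109.825  22.   ] [23.6 32.   0. ]
far end [[636.5 176.5  22. ]
 [685.3 181.7  22. ]] [660.9 179.1  22. ] 6.082336693282041
stopper? [[661.8 100.7 103.2]
 [670.6 101.6 103.2]
 [673.8  83.4 103.2]
 [662.7  82.2 103.2]] [667.225  91.975 103.2  ]
s1 sides [[662.5  75.9  22. ]
 [682.   78.   22. ]] [672.25  76.95  22.  ]
290 349 322 329 [0.66740826 0.07939997 0.09995683] [0.65762279 0.07709825 0.09804005] [0.67841713 0.08115546 0.10303732]
```

Run:
```python
from h import *
import pickle
s=pickle.load(open('w3.pkl','rb'))
f=lambda p,z:(plane(s,np.array(p,float)/1.25+[120,0],z)*1000).round(1)
P=f([(230,412),(272,412),(274,480),(230,485)],.1032);print('stopper',P.mean(0),np.ptp(P,0))
P=f([(234,341),(268,341)],.0502);print('foot front',P,P.mean(0))
c=cloud(s); m=(c[...,2]>.099)&(c[...,2]<.108); u0,u1=120+232/1.25,120+271/1.25
m[:,:int(u0)]=0;m[:,int(u1)+1:]=0
v,u=np.where(m);print(len(v),u.min(),u.max(),v.min(),v.max(),(np.median(c[m],0)*1000).round(1),(plane(s,[u.mean(),v.mean()],.1032)*1000).round(1))
st=readout.sense(); print(np.array(st['tcp_pos'])*1000)
```

```text
stopper [669.775  68.775 103.2  ] [14.7 25.2  0. ]
foot front [[662.   77.8  50.2]
 [675.1  79.2  50.2]] [668.55  78.5   50.2 ]
1593 305 336 330 381 [669.5  69.4 102.8] [[669.4  69.6 103.2]]
[669.82228962  68.51181263  94.25409406]
```

Emit:
move_arm:
  rows:
    - [0,0,0,-0.8,2.8,5,1]
    - [0,0,0,-0.8,2.8,15,1]
    - [0,0,0,-0.8,2.8,22,1]
    - [0,0,0,-0.8,2.8,29,1]
    - [0,0,0,-0.8,2.8,36,1]
    - [0,0,0,-0.8,2.8,40,1]
    - [0,0,0,-0.8,2.8,43.5,1]
    - [0,0,0,-0.8,2.8,43.5,1]
    - [0,0,0,-0.8,2.8,43.5,1]

```text
t: 5.72
tcp_pos: [0.6736, 0.068, 0.0504]
tool_rot: [0.668, 0.744, 0.0, 0.0]
force: [-0.3, -0.6, 0.2]
finger_gap: 0.142
gripper_force: 29.5
```

Emit:
move_arm:
  rows:
    - [0,0,0,0,0,0,0.6]
    - [0,0,0,0,0,0,0.3]
    - [0,0,0,0,0,0,0]
    - [0,0,0,0,0,0,0]
    - [0,0,0,0,0,0,0]
    - [0,0,0,0,0,-15,0]
    - [0,0,0,0,0,-40,0]
    - [0,0,0,0,0,-65,0]
    - [0,0,0,0,0,-80,0]
    - [0,0,0,0,0,-80,0]

```text
t: 6.55
tcp_pos: [0.6765, 0.0679, 0.1359]
tool_rot: [0.668, 0.744, 0.003, 0.004]
force: [1.1, -0.3, 1.1]
finger_gap: 0.998
gripper_force: 0.0
```

```bash
python3 m3.py w4; python3 -c "
from h import *
goal([.5140,.1446,.122],13.8)"
```

```text
[12.3 90.7] [   0   66   32   46 1052] [[518.4 144.2  59. ]] [517.9 143.6  58.3]
[ 41.5 173.8] [  22  155   40   39 1004] [[526.7 104.7  59. ]] [526.6 104.5  58.5]
[313.5 264.8] [304 248  20  34 653] [[673.5  68.1  59. ]] [673.6  68.1  58.6]
t 6.6 tcp [675.2  67.9 133.7] q [-0.06  0.74  1.39  0.    1.01 -0.17] gap 1.001 gf 0.0
turn [ 0.33  0.08 -7.69] shift [  93.4 -152.2   10.7]
```

Emit:
move_arm:
  rows:
    - [0,0,-3,20,-33,0,0]
    - [0,0,-7.7,42,-68,0,0]
    - [0,0,-7.7,63,-102,5,0]
    - [0,0,-7.7,83,-135,10,0]
    - [0,0,-7.7,93,-151.5,10,0]
    - [0,0,-7.7,93,-151.5,10,0]
    - [0,0,-7.7,93,-151.5,10,0]
    - [0,0,-7.7,93,-151.5,10,0]
    - [0,0,-7.7,93,-151.5,10,0]

```text
t: 7.35
tcp_pos: [0.5149, 0.1438, 0.1204]
tool_rot: [0.617, 0.787, 0.001, 0.001]
force: [-0.5, -0.6, -0.2]
finger_gap: 1.0
gripper_force: 0.0
```

```bash
python3 m3.py w5; python3 -c "
from h import *
goal([.5137,.1447,.051],13.8)"
```

```text
[319.9 108.3] [ 308   87   25   44 1082] [[494.9 226.4  59. ]] [494.9 226.5  58.6]
[319.9 196.6] [309 177  23  39 866] [[504.8 186.2  59. ]] [504.7 186.2  58.7]
[319.6 272.8] [309 255  22  36 758] [[514.4 146.   59. ]] [514.4 145.9  58.6]
[319.5 339.6] [310 323  20  33 631] [[524.1 105.9  59. ]] [524.2 105.7  58.6]
t 7.4 tcp [514.7 143.7 120.4] q [ 0.06  0.61  1.78 -0.    0.75 -0.18] gap 1.002 gf 0.0
turn [ 0.1   0.02 -0.06] shift [ 1.2 -0.9 69.4]
```

Emit:
move_arm:
  rows:
    - [0,0,0,1.2,-0.5,35,0]
    - [0,0,0,1.2,-0.5,58,0]
    - [0,0,0,1.2,-0.5,69,0]
    - [0,0,0,1.2,-0.5,69,0]
    - [0,0,0,1.2,-0.5,69,0.5]
    - [0,0,0,1.2,-0.5,69,1]
    - [0,0,0,1.2,-0.5,69,1]
    - [0,0,0,1.2,-0.5,69,1]
    - [0,0,0,1.2,-0.5,69,1]
    - [0,0,0,1.2,-0.5,69,1]
    - [0,0,0,1.2,-0.5,69,1]
    - [0,0,0,1.2,-0.5,69,1]
  squeeze: 25

```text
t: 8.4
tcp_pos: [0.5129, 0.1455, 0.0521]
tool_rot: [0.617, 0.787, 0.001, 0.001]
force: [0.7, 0.7, 3.6]
finger_gap: 0.137
gripper_force: 31.6
```

```bash
python3 -c "
from h import *
goal([.6642,.1510,.100],6.1)"
```

```text
t 8.4 tcp [512.9 145.5  52.1] q [ 0.07  0.73  1.81  0.    0.6  -0.17] gap 0.137 gf 31.6
turn [0.11 0.01 7.71] shift [-30.8 148.3 -47.6]
```

Emit:
move_arm:
  rows:
    - [0,0,0,0,0,-20,1]
    - [0,0,0,0,0,-45,1]
    - [0,0,0,0,0,-58,1]
    - [0,0,2,-7,34,-58,1]
    - [0,0,5,-15,72,-58,1]
    - [0,0,7.7,-23,110,-58,1]
    - [0,0,7.7,-30.4,148,-53,1]
    - [0,0,7.7,-30.4,148,-48,1]
    - [0,0,7.7,-30.4,148,-48,1]
    - [0,0,7.7,-30.4,148,-48,1]
    - [0,0,7.7,-30.4,148,-48,1]
    - [0,0,7.7,-30.4,148,-48,1]

```text
t: 9.4
tcp_pos: [0.6614, 0.1513, 0.0994]
tool_rot: [0.668, 0.744, -0.001, -0.001]
force: [-0.4, -0.2, 0.7]
finger_gap: 0.14
gripper_force: 31.1
```

Run:
```python
from h import *
s=imaging.snapshot('wrist'); c=cloud(s); z=np.array(readout.sense()['tcp_pos'])[2]+.007
m=(abs(c[...,2]-z)<.004); m[:,:300]=0; m[:,342:]=0
v,u=np.where(m); print(len(v),np.median(c[m],0)*1000)
goal([.6643,.1514,.0525],6.1)
```

```text
1798 [661.78409929 152.29725136 105.92633924]
t 9.45 tcp [661.8 151.3  99.7] q [ 0.06  0.78  1.4   0.    0.96 -0.05] gap 0.144 gf 31.1
turn [-0.08 -0.01  0.02] shift [-0.2  2.6 47.2]
```

Emit:
move_arm:
  rows:
    - [0,0,0,-0.2,1.8,5,1]
    - [0,0,0,-0.2,1.8,15,1]
    - [0,0,0,-0.2,1.8,24,1]
    - [0,0,0,-0.2,1.8,32,1]
    - [0,0,0,-0.2,1.8,39,1]
    - [0,0,0,-0.2,1.8,43,1]
    - [0,0,0,-0.2,1.8,46.5,1]
    - [0,0,0,-0.2,1.8,46.5,1]
    - [0,0,0,-0.2,1.8,46.5,1]

```text
t: 10.2
tcp_pos: [0.665, 0.1512, 0.0528]
tool_rot: [0.668, 0.744, 0.0, -0.0]
force: [-0.8, 1.2, -0.4]
finger_gap: 0.141
gripper_force: 31.0
```

Emit:
move_arm:
  rows:
    - [0,0,0,0,0,0,0.6]
    - [0,0,0,0,0,0,0.3]
    - [0,0,0,0,0,0,0]
    - [0,0,0,0,0,0,0]
    - [0,0,0,0,0,0,0]
    - [0,0,0,0,0,-15,0]
    - [0,0,0,0,0,-40,0]
    - [0,0,0,0,0,-65,0]
    - [0,0,0,0,0,-80,0]
    - [0,0,0,0,0,-80,0]
    - [0,0,0,0,0,-80,0]

```text
t: 11.12
tcp_pos: [0.6657, 0.1513, 0.1349]
tool_rot: [0.668, 0.744, 0.001, 0.001]
force: [0.5, -0.5, -0.4]
finger_gap: 1.002
gripper_force: 0.0
```

```bash
python3 m3.py w6; python3 -c "
from h import *
goal([.5235,.1041,.122],13.8)"
```

```text
[396.   12.4] [364   0  79  21 334] [[687.7 281.4  59. ]] [686.2 280.8  59.5]
[ 4.5 98.2] [  0  75  15  38 291] [[503.  223.7  59. ]] [501.2 223.1  56.6]
[ 24.9 175.5] [   5  157   41   38 1017] [[507.  186.3  59. ]] [506.9 186.3  58.4]
[318.2 266. ] [308 249  21  34 657] [[665.  151.5  59. ]] [665.1 151.5  58.6]
[ 78.7 314.3] [ 63 298  33  34 758] [[526.6 106.   59. ]] [526.2 105.4  58.3]
[317.8 384.5] [309 371  18  28 479] [[673.3  69.8  59. ]] [673.4  69.8  58.5]
t 11.17 tcp [664.7 151.1 133.3] q [ 0.06  0.74  1.38 -0.    1.02 -0.05] gap 1.0 gf 0.0
turn [ 0.01  0.   -7.7 ] shift [ -31.8 -145.4   11.3]
```

Both white cells are seated, with their tops at 58.6 mm. Next is the blue cell.

Emit:
move_arm:
  rows:
    - [0,0,-3,-8,-35,0,0]
    - [0,0,-7.7,-16,-72,0,0]
    - [0,0,-7.7,-24,-110,5,0]
    - [0,0,-7.7,-32,-145,11,0]
    - [0,0,-7.7,-32,-145,11,0]
    - [0,0,-7.7,-32,-145,11,0]
    - [0,0,-7.7,-32,-145,11,0]
    - [0,0,-7.7,-32,-145,11,0]
    - [0,0,-7.7,-32,-145,11,0]

```text
t: 11.92
tcp_pos: [0.5259, 0.1041, 0.1219]
tool_rot: [0.617, 0.787, 0.001, 0.001]
force: [0.1, -0.6, 0.2]
finger_gap: 1.0
gripper_force: 0.0
```

```bash
python3 m3.py w7; python3 -c "
from h import *
goal([.5235,.1043,.051],13.8)"
```

```text
[317.   16.4] [304   0  27  35 911] [[495.8 222.6  59. ]] [495.8 222.7  58.6]
[317.  110.1] [ 305   88   25   45 1073] [[504.8 185.7  59. ]] [504.8 185.7  58.7]
[593.2 253.4] [574 235  39  38 958] [[662.7 150.8  59. ]] [663.  150.8  58.4]
[317.  273.3] [307 255  22  36 721] [[524.3 105.   59. ]] [524.4 104.9  58.6]
[544.5 376.5] [530 366  29  22 446] [[670.7  72.9  59. ]] [671.5  72.4  58.3]
t 11.97 tcp [525.7 104.1 121.9] q [-0.01  0.61  1.77  0.    0.76 -0.25] gap 0.996 gf 0.0
turn [0.09 0.02 0.02] shift [ 0.8 -2.2 70.9]
```

Emit:
move_arm:
  rows:
    - [0,0,0,0.6,-1.3,35,0]
    - [0,0,0,0.6,-1.3,58,0]
    - [0,0,0,0.6,-1.3,70,0]
    - [0,0,0,0.6,-1.3,70,0]
    - [0,0,0,0.6,-1.3,70,0.5]
    - [0,0,0,0.6,-1.3,70,1]
    - [0,0,0,0.6,-1.3,70,1]
    - [0,0,0,0.6,-1.3,70,1]
    - [0,0,0,0.6,-1.3,70,1]
    - [0,0,0,0.6,-1.3,70,1]
    - [0,0,0,0.6,-1.3,70,1]
    - [0,0,0,0.6,-1.3,70,1]
  squeeze: 25

```text
t: 12.97
tcp_pos: [0.5232, 0.1042, 0.0526]
tool_rot: [0.617, 0.787, 0.0, 0.0]
force: [-0.5, -0.1, 4.4]
finger_gap: 0.137
gripper_force: 32.5
```

```bash
python3 -c "
from h import *
goal([.49,-.14,.26],13.8)"
```

```text
t 12.97 tcp [523.2 104.2  52.6] q [-0.01  0.73  1.81  0.    0.6  -0.25] gap 0.137 gf 32.5
turn [0.07 0.02 0.  ] shift [-229.3  -90.2 -207.5]
```

Emit:
move_arm:
  rows:
    - [0,0,0,0,0,-20,1]
    - [0,0,0,0,0,-60,1]
    - [0,0,0,0,0,-100,1]
    - [0,0,0,0,0,-140,1]
    - [0,0,0,-20,-5,-180,1]
    - [0,0,0,-40,-10,-215,1]
    - [0,0,0,-65,-17,-250,1]
    - [0,0,0,-95,-25,-275,1]
    - [0,0,0,-130,-34,-287,1]
    - [0,0,0,-165,-44,-287,1]
    - [0,0,0,-200,-53,-287,1]
    - [0,0,0,-235,-62,-287,1]

```text
t: 13.97
tcp_pos: [0.518, -0.1403, 0.3394]
tool_rot: [0.617, 0.787, 0.0, 0.0]
force: [0.8, -0.1, 0.2]
finger_gap: 0.139
gripper_force: 31.8
```

```bash
python3 -c "
from h import *
goal([.514,-.374,.34],13.8)"
```

```text
t 13.97 tcp [ 518.  -140.3  339.4] q [-0.47  0.32  1.55  0.    1.28 -0.71] gap 0.139 gf 31.8
turn [0.03 0.02 0.01] shift [-226.   -59.6   -0.5]
```

Emit:
move_arm:
  rows:
    - [0,0,0,-30,-8,0,1]
    - [0,0,0,-65,-17,0,1]
    - [0,0,0,-100,-27,0,1]
    - [0,0,0,-135,-36,0,1]
    - [0,0,0,-170,-45,0,1]
    - [0,0,0,-200,-53,0,1]
    - [0,0,0,-220,-59,0,1]
    - [0,0,0,-220,-59,0,1]
    - [0,0,0,-220,-59,0,1]
    - [0,0,0,-220,-59,0,1]
    - [0,0,0,-220,-59,0,1]

```text
t: 14.88
tcp_pos: [0.5138, -0.3649, 0.3388]
tool_rot: [0.617, 0.787, 0.0, -0.001]
force: [-0.0, -0.7, 0.2]
finger_gap: 0.137
gripper_force: 31.8
```

Run:
```python
from h import *
import pickle
goal([.514,-.374,.34],13.8)
s=imaging.snapshot('wrist'); pickle.dump(s,open('w8.pkl','wb')); 
g=cv2.LUT(s['img'][...,::-1],(255*(np.arange(256)/255)**.5).astype(np.uint8)); cv2.imwrite('pics/w8.png',g)
```

```text
t 14.88 tcp [ 513.8 -364.9  338.8] q [-0.79  0.46  1.32  0.    1.37 -1.04] gap 0.137 gf 31.8
turn [-0.02 -0.07  0.08] shift [-8.8 -2.  -1.2]
```

View pics/w8.png

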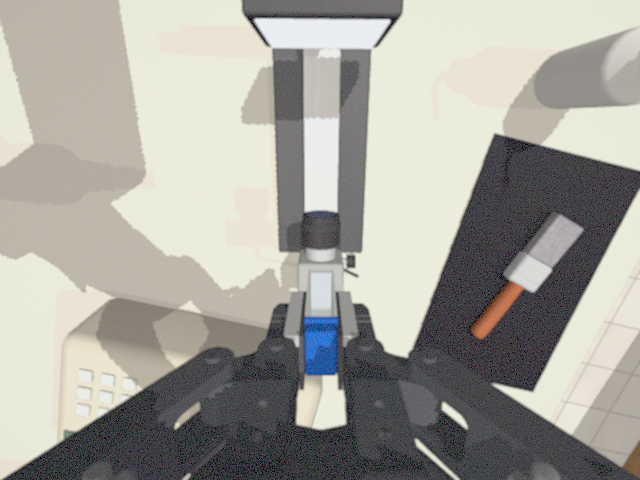

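The wrist view shows the lamp's front edge at about (250–400, 15), the diffuser running down to (270–378, 47), the base edges at about columns 277 and 366, and the lens from (303,215) to (339,245). The blue cell is held upright at (321,340).

```bash
cat > m4.py <<'E'
from h import *
import pickle,sys
s=pickle.load(open('w8.pkl','rb')); c=cloud(s); g=cv2.cvtColor(s['img'],cv2.COLOR_RGB2GRAY).astype(float)
# base & rail edges per row
def edges(rows,ua,ub,sign,z):
    u=[]
    for v in rows:
        d=np.diff(cv2.GaussianBlur(g[v:v+1],(5,1),0)[0])[ua:ub]*sign; i=d.argmax()
        u.append((ua+i+.5,v))
    return plane(s,u,z)[:,:2]*1000
rows=range(60,205,4)
L=edges(rows,262,292,-1,.012);Rr=edges(rows,352,382,1,.012);l=edges(rows,296,312,1,.018);r=edges(rows,332,348,-1,.018)
for n,P in zip(('L','R','rl','rr'),(L,Rr,l,r)):
    vx,vy,x0,y0=cv2.fitLine(P.astype(np.float32),cv2.DIST_HUBER,0,.1,.1).ravel()
    if vy<0: vx,vy=-vx,-vy
    print(n,'yaw',np.degrees(np.arctan2(-vx,vy)).round(2),'x at y=-296:',(x0+(-296-y0)*vx/vy).round(1))
# lamp diffuser plane and lamp top from depth
v,u=np.mgrid[0:480,0:640]
m=(v<60)&(c[...,2]>.075)&(c[...,2]<.165)&(g>150)
P=c[m]*1000; q=P.mean(0);w=np.linalg.svd(P-q,full_matrices=False)[2][2]; print('diffuser n',len(P),q.round(1),w.round(3),'yaw',np.degrees(np.arctan2(-w[0]*np.sign(w[1]),w[1]*np.sign(w[1]))).round(2))
y=np.radians(13.8);ax=np.array([np.cos(y),np.sin(y)]);ay=np.array([-np.sin(y),np.cos(y)])
d=P[:,:2]@ay;print('diff y',np.median(d),'x extent',np.percentile(P[:,:2]@ax,[.5,99.5]),'mid',np.percentile(P[:,:2]@ax,[.5,99.5]).mean())
m=(v>200)&(v<262)&(u>295)&(u<348)&(c[...,2]>.09)&(c[...,2]<.145)
P=c[m]*1000; a=P[:,:2]@ax; b=P[:,:2]@ay
for h in range(100,146,4):
    k=(P[:,2]>h)&(P[:,2]<=h+4)
    if k.sum()>5: print(h,k.sum(),'x',np.percentile(a[k],[2,98]).round(1),'y',np.percentile(b[k],[2,50,98]).round(1))
print('base mid in stand axes', np.array([494.9,-296.2])@ax, np.array([494.9,-296.2])@ay)
c2=(c[...,2]>.1); print('tcp',np.array(readout.sense()['tcp_pos'])*1000)
E
python3 m4.py
```

```text
L yaw 13.36 x at y=-296: 441.5
R yaw 13.48 x at y=-296: 553.5
rl yaw 13.57 x at y=-296: 477.3
rr yaw 13.53 x at y=-296: 518.4
diffuser n 3659 [ 524.4 -213.5  124.6] [ 0.211 -0.978  0.001] yaw 12.16
diff y -331.1297298663598 x extent [366.20492148 674.6421757 ] mid 520.4235485901879
100 15 x [390.5 433.4] y [-526.8 -524.1 -481. ]
104 31 x [391.1 432.8] y [-525.5 -523.9 -480.6]
108 43 x [391.2 432.3] y [-525.4 -480.7 -480.2]
112 48 x [391.6 432.1] y [-525.  -480.8 -480.2]
116 56 x [391.8 432.6] y [-525.  -480.7 -480.2]
120 92 x [391.9 432.6] y [-525.9 -487.5 -480.2]
124 185 x [393.  430.7] y [-524.2 -500.7 -480.3]
128 335 x [395.1 428.8] y [-524.1 -504.  -480.5]
132 625 x [398.7 425.8] y [-524.  -503.4 -480.8]
136 493 x [403.5 420.1] y [-510.9 -494.6 -481.1]
base mid in stand axes 409.96074499250324 -405.70018186487385
tcp [ 513.95862649 -364.91127022  338.98434392]
```

```bash
sed -i 's/m=(v<60)&(c/m=(v<60)\&(u>245)\&(u<405)\&(c/' m4.py; python3 m4.py | grep diff
python3 - <<'E'
from h import *
import pickle
s=pickle.load(open('w8.pkl','rb')); c=cloud(s)
# held cell: stopper top, relative to TCP
m=(c[...,2]>.338)&(c[...,2]<.352); m[:,:306]=0; m[:,336:]=0; m[:300]=0;m[380:]=0
v,u=np.where(m);print(len(v),v.min(),v.max(),np.median(c[m],0)*1000)
goal([.4971,-.2957,.26],13.5)
E
```

```text
diffuser n 3001 [ 480.  -223.   126.3] [ 0.233 -0.972  0.007] yaw 13.5
diff y -331.0419322313596 x extent [365.29205593 460.80149869] mid 413.0467773101272
1736 316 375 [ 513.65661671 -362.14697378  344.6682985 ]
t 14.93 tcp [ 514.  -364.9  339. ] q [-0.79  0.46  1.32  0.    1.37 -1.04] gap 0.138 gf 31.8
turn [-0.01 -0.05  0.4 ] shift [71.2  0.3 79. ]
```

Emit:
move_arm:
  rows:
    - [0,0,0.4,25,0,0,1]
    - [0,0,0.4,55,0,0,1]
    - [0,0,0.4,71,0,20,1]
    - [0,0,0.4,71,0,50,1]
    - [0,0,0.4,71,0,85,1]
    - [0,0,0.4,71,0,120,1]
    - [0,0,0.4,71,0,140,1]
    - [0,0,0.4,71,0,160,1]
    - [0,0,0.4,71,0,175,1]
    - [0,0,0.4,71,0,180,1]
    - [0,0,0.4,71,0,180,1]
    - [0,0,0.4,71,0,180,1]

```text
t: 15.93
tcp_pos: [0.4974, -0.2973, 0.1596]
tool_rot: [0.619, 0.785, 0.0, 0.0]
force: [0.6, 0.2, 0.5]
finger_gap: 0.141
gripper_force: 31.8
```

Run:
```python
from h import *
goal([.4967,-.2962,.1441],13.5)
```

```text
t 15.93 tcp [ 497.4 -297.3  159.6] q [-0.73  0.59  1.64  0.    0.91 -0.97] gap 0.141 gf 31.8
turn [ 0.03  0.04 -0.04] shift [ 1.2 -0.5 15.5]
```

Emit:
move_arm:
  rows:
    - [0,0,0,1,-0.4,6,1]
    - [0,0,0,1,-0.4,12,1]
    - [0,0,0,1,-0.4,15,1]
    - [0,0,0,1,-0.4,15,1]
    - [0,0,0,1,-0.4,15,1]
    - [0,0,0,1,-0.4,15,1]
    - [0,0,0,1,-0.4,15,1]
    - [0,0,0,1,-0.4,15,1]

```text
t: 16.6
tcp_pos: [0.4964, -0.2968, 0.1441]
tool_rot: [0.62, 0.785, -0.0, 0.0]
force: [0.6, 0.3, -1.1]
finger_gap: 0.138
gripper_force: 31.8
```

Run:
```python
from h import *
import pickle
goal([.4967,-.2962,.1441],13.5)
s=imaging.snapshot('wrist'); pickle.dump(s,open('w9.pkl','wb')); c=cloud(s)
b=imaging.snapshot('side'); pickle.dump(b,open('s9.pkl','wb')); 
for n,x in(('wrist',s),('side',b)):
    hsv=cv2.cvtColor(x['img'],cv2.COLOR_RGB2HSV); m=((hsv[...,0]>105)&(hsv[...,0]<125)&(hsv[...,1]>150)&(hsv[...,2]>50)).astype(np.uint8)
    k,l,st,ce=cv2.connectedComponentsWithStats(m)
    for i in range(1,k):
        if st[i,4]>30: print(n,st[i],ce[i].round(1),(np.median(cloud(x)[l==i],0)*1000).round(1),(plane(x,ce[i],.1505)*1000).round(1))
g=lambda x:cv2.LUT(x['img'][...,::-1],(255*(np.arange(256)/255)**.5).astype(np.uint8))
im=np.hstack([cv2.resize(g(s)[160:480,160:480],(400,400)),cv2.resize(g(b)[280:480,270:470],(400,400))]); cv2.imwrite('pics/w9.png',im)
```

```text
t 16.6 tcp [ 496.4 -296.8  144.1] q [-0.73  0.62  1.65 -0.    0.88 -0.97] gap 0.138 gf 31.8
turn [ 0.01  0.02 -0.1 ] shift [0.6 0.5 0. ]
wrist [ 304  317   35   60 1961] [320.3 346.1] [ 496.3 -293.9  149.9] [[ 496.  -293.8  150.5]]
side [474 257  22  25 381] [484.2 269.9] [ 745.5 -183.   154. ] [[ 747.5 -181.8  150.5]]
side [494 258  19  18  38] [503.8 266. ] [ 755.6 -206.9  193. ] [[ 782.7 -186.4  150.5]]
```

View pics/w9.png

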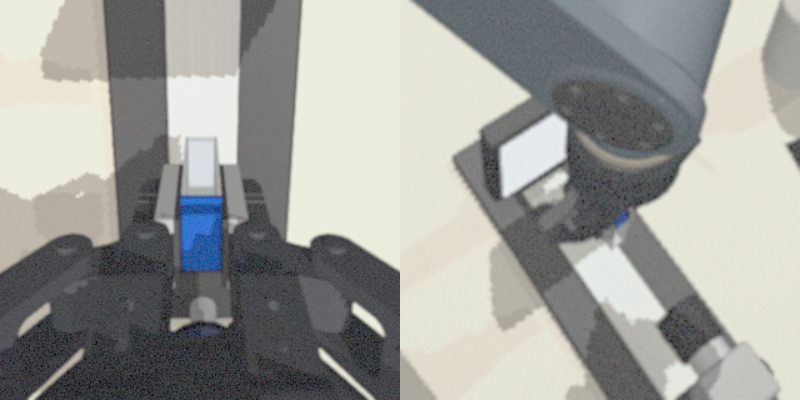

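The left half shows the blue stopper's top face at about (181–222, 210–270) and the clear front window above it, square to the rail. In the right half, the side view, the cell hangs between lamp and lens.

Run:
```python
from h import *
import pickle
s=pickle.load(open('w9.pkl','rb')); c=cloud(s)
f=lambda p,z:(plane(s,np.array(p,float)*.8+160,z)*1000)
P=f([(181,209),(222,209),(222,271),(181,271)],.1505);print(P.round(1),P.mean(0).round(1),'front yaw',np.degrees(np.arctan2(*(P[1]-P[0])[[1,0]])))
for v in range(312,380,6): print(v,(c[v,310:331].mean(0)*1000).round(1))
Q=f([(186,139),(217,139)],.0975);print('foot front',Q.round(1),Q.mean(0))
```

```text
[[ 488.9 -287.6  150.5]
 [ 500.1 -284.9  150.5]
 [ 505.2 -305.   150.5]
 [ 493.5 -307.8  150.5]] [ 496.9 -296.3  150.5] front yaw 13.374785863658756
312 [ 494.1 -286.6  139.5]
318 [ 494.1 -286.6  143.8]
324 [ 494.5 -288.2  145.2]
330 [ 493.8 -285.1  154.3]
336 [ 494.9 -289.7  150.6]
342 [ 495.5 -292.2  150.4]
348 [ 496.1 -294.7  150.3]
354 [ 496.  -293.6  155.3]
360 [ 497.3 -299.7  150.1]
366 [ 497.8 -302.   150.4]
372 [ 498.4 -304.4  150.5]
378 [ 521.8 -403.4   27.8]
foot front [[ 489.  -288.9   97.5]
 [ 500.8 -286.1   97.5]] [ 494.92677207 -287.5089392    97.5       ]
```

```bash
python3 -c "
from h import *
st=readout.sense();print(st['tcp_pos'],np.abs(st['qd']).max());print(order.sign_off())"
```

```text
[ 0.4963147  -0.29678982  0.14409354] 0.0013508825576716245
the job is handed in; nothing more can be done
None
```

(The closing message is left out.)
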